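# Fit the bar handle to a positioning stage and wind the carriage to its stop

## Task

Take the dust cap off the positioning stage's drive shaft and stand it, open end down as it was, in the shallow tray. Then fit the bar handle fully home on the bare square shaft and turn it clockwise (seen from above) until the carriage is against its end stop, leaving the handle on. Move the carriage only by the handle, and leave the other things on the bench where they are.

Things in the scene. Friction and masses are not known exactly. Their poses are not given: they have to be found in the camera images.
- stage: fixed positioning stage: dark base plate 220 (x) x 210 (y) x 20 mm; grey drive housing 85 x 100 mm centred at x = -55 mm, flat top 75 mm above the bench, square shaft standing up from its middle; behind it (+x) two rails along y with the carriage and, at their -y end, the end stop, an aluminium block (inner face at y = -84 mm). Origin: centre of the base's underside
- shaft_seat (a point): point on the drive shaft's vertical axis, on top of its round flange (diameter 40 mm), 79 mm above the bench: the handle's underside sits here when fully home. The square shaft, 14 x 14 mm, rises 24 mm above it, the top 4 mm tapering to 9.5 mm. x and y are square to the shaft's flats and turn with it; z up
- drive (a joint): angle of the drive shaft in rad, growing clockwise seen from above; starts between 0 and 0.35, stopped at 1.2 where the carriage meets its end stop. Turns stiffly (about 0.1 N m) and stays where left; 1 rad moves the carriage 30 mm
- carriage: aluminium carriage plate 100 x 115 x 18 mm with a round dark chuck (diameter 92 mm) on it, top 62 mm above the bench; geared to the drive shaft, it slides along the stage's -y to the end stop as the shaft turns clockwise. Origin: centre of the plate's underside
- cap: black plastic dust cap, a plain round cup upside down, outside diameter 33 mm, 48 mm tall, wall 3.5 mm; starts loosely over the square shaft, standing on the flange. Origin: centre of its open lower rim, z up to the closed top
- handle: bar handle standing on the bench, 65 mm tall, 0.14 kg: aluminium hub 36 x 36 x 28 mm with a 16 mm square bore, open below, 28 mm deep, mouth chamfered; aluminium round skirt, diameter 64 mm, from 28 to 35 mm; black bar grip 62 (x) x 18 (y) mm, from 35 to 65 mm. Bore sides are parallel and square to the bar: it fits the shaft four ways. Origin: centre of the underside, in the bore's mouth; z up
- tray: shallow empty grey plastic tray, fixed, 140 (x) x 150 (y) mm outside, 24 mm high, walls and floor 4 mm. Origin: centre of its underside
- round_knob: bystander: round black stepped knob without a bar, diameter 48 mm, 34 mm tall. Origin: centre of the underside
- vial: bystander: small amber bottle, diameter 32 mm, 65 mm tall. Origin: centre of the underside
- screwdriver: bystander: screwdriver lying on the bench, 170 mm long along its x
- tip_case: bystander: flat green plastic case 90 x 35 x 18 mm. Origin: centre of the underside
- collar: bystander: steel shaft collar, a ring of outer diameter 40 mm, 14 mm tall. Origin: centre of the underside
There are look-alikes about, which are no part of the job. Of the things that look like the handle, take the one that is farthest to the robot's left at the start.

How it is judged:
By the outcome, as a careful person would: the job done as asked, in the order asked, and still so for the second after the job is handed in, with the robot touching nothing.
It also fails if it takes over 58 s, if anything falls off the work surface, if the arm or the gripper's body presses on something with over 40 N, if the wrist force passes 120 N, or if a joint passes its speed limit or range.

## Robot

A 6-joint arm with a two-finger parallel gripper is mounted at the origin on the work surface. World frame = base frame: x ahead of the robot, y to its left, z up, the work surface at z = 0. Lengths are in m, angles in rad, forces in N, time in s.
With the tool pointing down it reaches from about 0.375 to 0.9 m from the base axis. Payload 3.1 kg.
Tool frame: the origin (TCP) lies between the finger pads; the fingertips stand 8 mm ahead of it and the grasp point (between the pads) lies 11 mm behind it; z points along the fingers, y is the line along which they close (so a half turn about z gives the same grasp; the last joint's range is limited). The gripper opens to 87 mm and grips with 3 to 60 N. Pads are 19 mm wide; open, the fingers measure 117 mm over their backs; the gripper's body (75 mm by 190 mm) begins 51 mm behind the grasp point.
Start: joints at [-1.45, 0.527, 1.433, -0, 1.181, -0.178], TCP at [0.185, -0.597, 0.231] pointing down, gripper open.
Joint ranges: [-3.08, 3.08], [-0.75, 2.2], [0.22, 2.44], [-1.43, 4.57], [0, 2.65], [-2.85, 2.85]. Speed limits (rad/s): [2.79, 2.79, 3.14, 3.14, 3.14, 3.14].

## Interface

Orientations are given as a unit quaternion [x, y, z, w].
In Python, from rig import robot gives the robot as it stands.
- The arm moves only by the tool move_arm, never from a script. Its argument "motion" is text: rows parted by semicolons, each of 5 numbers parted by spaces: the opening, from -1 (shut) to 1 (fully open), then the shift along the tool's x, y, z normalised to -1 to 1, where 1 is 0.2 m, then the turn about the tool's z normalised to -1 to 1, where 1 is pi rad. A call has 1 to 12 rows; each row is the pose to reach, as a shift and turn from the pose commanded when the call began, along the tool's axes at that moment, turning the shorter way round; what a row does not reach only later rows make up. A row lasts 1/12 s, in which the tool goes at most 41.7 mm and 7.16 degrees, less where a joint would pass 70% of its speed; a pose out of reach is approached as far as the arm can. A call with a number of a shift or a turn outside -1 to 1 is refused whole. A call with a gripper value outside its range is refused whole. The fingers move at their own pace and stop on an object; "newtons" is the grip in N (left out, the last holds). Time passes only in rows, so rows that repeat a pose let the fingers close. It gives the time, the measured TCP pose, the force, the opening and the grip force at its end, in the units of the state.
- robot.get_obs(): the state, without advancing time (a new reading comes with each control period).
- robot.camera(name): name is "scene" or "top" or "wrist"; returns (picture, depth): 480x640x3 uint8, red, green, blue; 480x640 float32, m along the optical axis (not along the pixel's ray), 0 where there is no reading.
- robot.camera_model(name): a dict with "mtx" (3x3 intrinsics, pixels), "position" and "attitude" of the camera in the world. Camera axes: x right, y down, z forward; pixel columns grow to the right and rows downward; lengths in m; the calibration is good to about 2 mm. A picture is of the moment at which its call begins: read the wrist's pose just before it. camera_model takes no time and is no camera call; for the wrist camera it gives the pose at the moment of the call.
- robot.hand_in(): hands the job in; it is judged then, once.
The state is a dict: "time": time; "q": joint angles; "joint_velocities": joint speeds; "joint_torque": joint torques, N m; "position": TCP position; "tool_rot": TCP orientation; "ft_force": force on the tool from outside, world axes, zero at the start; "moment": the same for the moment, N m; "grip_width": finger opening in m; "grip_force": force on a finger pad.
Only numpy, scipy, OpenCV 4.12 (cv2) and the standard library are available. Lean on these libraries where they do the work, as an engineer would, in place of code of your own. Each camera call takes 0.05 s, during which the arm holds its last target. There are 200 camera calls.

## Working session

There is one attempt and no reset: what is moved stays moved. The work goes in short steps, Python scripts to look and compute and a tool call to move; the robot and the scene stay as the last step left them, time stands still between calls to the robot, and variables do not carry over. Pictures are saved under pics/ and viewed, at most 10 in all, crops included, and the job is handed in when it is done.

Besides the shell and the picture viewer there is one more tool, called after ">>>" as name(argument=value, ...) on one line, values as JSON. move_arm: Moves the arm, as the interface text tells. Its arguments: {"type":"object","properties":{"motion":{"type":"string"},"newtons":{"type":"number"}},"required":["motion"]}

```bash
mkdir -p pics
cat > h.py <<'E'
import numpy as np, cv2
from rig import robot
from scipy.spatial.transform import Rotation as R
def shot(n):
    m=robot.camera_model(n); p,d=robot.camera(n); return p,d,m
def rot(m):
    a=np.array(m['attitude'],float); return a if a.shape==(3,3) else R.from_quat(a).as_matrix()
def ray(m,uv,z):
    K=np.array(m['mtx']); v=rot(m)@np.linalg.solve(K,[uv[0],uv[1],1]); o=np.array(m['position']); return o+v*(z-o[2])/v[2]
def cloud(d,m):
    K=np.array(m['mtx']); v,u=np.mgrid[:480,:640]
    c=np.stack([(u-K[0,2])/K[0,0]*d,(v-K[1,2])/K[1,1]*d,d],-1); w=c@rot(m).T+np.array(m['position']); w[d==0]=np.nan; return w
E
python3 - <<'E'
from h import *
for n in('top','scene'):
    p,d,m=shot(n); cv2.imwrite(f'pics/{n}0.png',p[:,:,::-1]); np.savez(f'{n}0.npz',p=p,d=d,K=m['mtx'],pos=m['position'],att=m['attitude']); print(n,m)
print(robot.get_obs())
E
```

```text
top {'mtx': array([[534.69064823,   0.        , 316.9393375 ],
       [  0.        , 534.69064823, 245.30175112],
       [  0.        ,   0.        ,   1.        ]]), 'position': array([ 0.38789644, -0.06546995,  1.24431407]), 'attitude': array([ 0.71571491, -0.69588112,  0.04424643, -0.03929234])}
scene {'mtx': array([[585.95261482,   0.        , 321.92229371],
       [  0.        , 585.95261482, 244.16950673],
       [  0.        ,   0.        ,   1.        ]]), 'position': array([ 0.93388513, -0.72247115,  1.01393997]), 'attitude': array([ 0.90005831,  0.25729763, -0.0962076 , -0.33828549])}
{'time': 0.1, 'q': array([-1.44950204e+00,  5.28400012e-01,  1.43373330e+00,  3.61076596e-05,
        1.18140289e+00, -1.78485533e-01]), 'joint_velocities': array([-0.00158123, -0.00183693, -0.00456609,  0.00023776,  0.00044525,
       -0.00012849]), 'joint_torque': array([ 1.61731332e-04, -4.40984488e+01, -1.77150536e+01,  6.34357240e-02,
        5.33721631e-02, -3.58651528e-05]), 'position': array([ 0.1845386 , -0.59648408,  0.229666  ]), 'tool_rot': array([ 9.88788082e-01,  1.49322414e-01,  4.44735439e-05, -9.70900406e-04]), 'ft_force': array([ 0.47616196, -0.00474579,  0.15068292]), 'moment': array([0.01101817, 0.0277799 , 0.02335022]), 'grip_force': 0.0, 'grip_width': 0.08677441324555085}
```

View pics/top0.png

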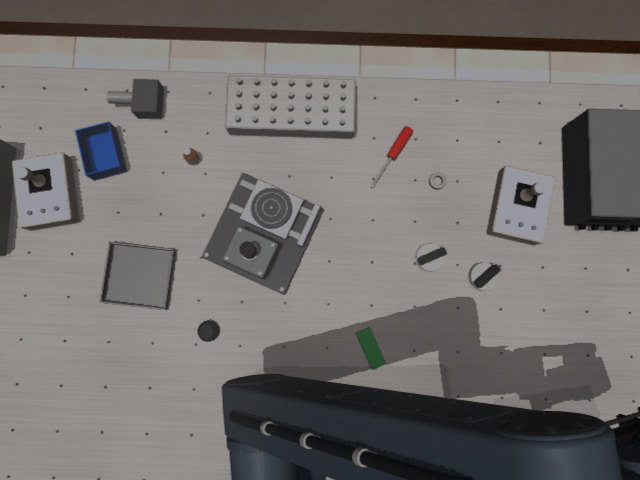

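View pics/scene0.png

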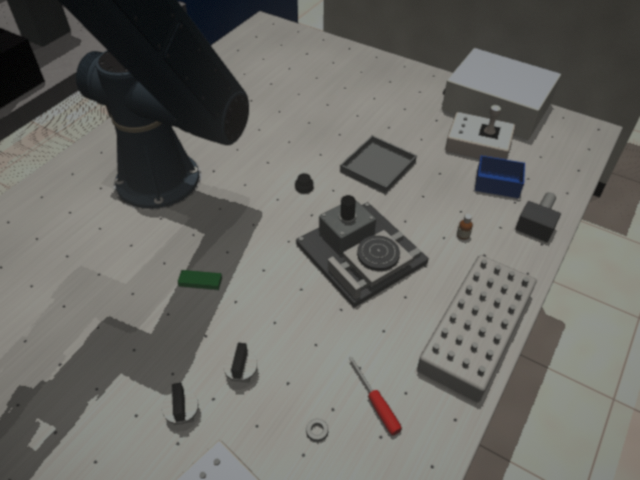

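The top view shows two bar handles, at (431,257) and (486,276). The round knob at (208,330) has no bar, and the capped shaft is at (248,250). Image-left is +y, the robot's left, so the handle I want should be at (431,257). The tray is at (139,275).

```bash
cat > m.py <<'E'
from h import *
f=np.load('top0.npz'); m=dict(mtx=f['K'],position=f['pos'],attitude=f['att']); p,d=f['p'],f['d']; w=cloud(d,m)
z=w[...,2]
def blob(name,u,v,r,lo,hi,extra=None):
    M=np.zeros((480,640),np.uint8); s=np.s_[v-r:v+r,u-r:u+r]
    k=(z[s]>lo)&(z[s]<hi); 
    if extra is not None: k&=extra[s]
    M[s]=k
    n,l,st,c=cv2.connectedComponentsWithStats(M); 
    if n<2: print(name,'none');return
    i=1+np.argmax(st[1:,4]); pts=w[l==i]
    c=cv2.minAreaRect(pts[:,:2].astype(np.float32)); 
    b=cv2.boxPoints(c); e=b[1]-b[0]; e2=b[2]-b[1]; L=e if np.hypot(*e)>np.hypot(*e2) else e2
    print(name,'centre',np.round(c[0],4),'size',np.round(c[1],4),'long-axis deg',round(np.degrees(np.arctan2(L[1],L[0])),1),'z',np.round(np.percentile(pts[:,2],[5,50,95]),4),len(pts))
print('bench z',np.nanmedian(z[300:320,100:200]),np.nanstd(z[320:330,120:190]))
dark=p.max(2)<80
for n,u,v in(('H1',431,257),('H2',486,276)):
    blob(n+'bar',u,v,28,.045,.08); blob(n+'skirt',u,v,28,.022,.044)
blob('cap',248,250,25,.1,.16); blob('house',250,250,45,.06,.085); blob('chuck',270,208,35,.055,.07); blob('tray',139,275,50,.012,.04)
blob('base',262,235,75,.012,.028); blob('knob',208,330,20,.02,.05)
cv2.imwrite('pics/crop.png',cv2.resize(np.hstack([p[225:305,395:515],p[200:280,190:310]]),None,fx=3.2,fy=3.2,interpolation=2)[:,:,::-1])
E
python3 m.py
```

```text
bench z 0.0008214148606617844 0.0024050155132580822
H1bar centre [ 0.5124 -0.3279] size [0.0178 0.0626] long-axis deg -65.4 z [0.0584 0.0646 0.0686] 236
H1skirt centre [ 0.512  -0.3275] size [0.0631 0.061 ] long-axis deg 25.9 z [0.031  0.0352 0.0391] 403
H2bar centre [ 0.4714 -0.4515] size [0.0187 0.0627] long-axis deg -47.4 z [0.0498 0.0645 0.0686] 266
H2skirt centre [ 0.4714 -0.452 ] size [0.0627 0.0619] long-axis deg 89.0 z [0.0309 0.0351 0.0395] 391
cap centre [0.5083 0.0763] size [0.0307 0.0316] long-axis deg -87.2 z [0.1105 0.1268 0.1301] 214
house centre [0.5091 0.077 ] size [0.1014 0.0849] long-axis deg 67.1 z [0.071  0.0751 0.0791] 1531
chuck centre [0.6108 0.0349] size [0.0912 0.0902] long-axis deg 11.5 z [0.0587 0.0628 0.0671] 1295
tray centre [0.4528 0.3378] size [0.1533 0.1404] long-axis deg 85.0 z [0.0134 0.0226 0.027 ] 651
base centre [0.5599 0.0557] size [0.2107 0.2201] long-axis deg -22.7 z [0.016  0.0199 0.0241] 3548
knob centre [0.3327 0.1716] size [0.041  0.0362] long-axis deg 35.6 z [0.0206 0.0335 0.0374] 222
```

View pics/crop.png

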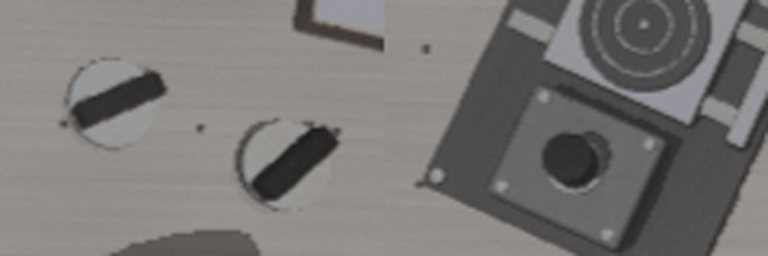

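The crop confirms the choice. The left handle (crop 117,97) has the round skirt and bar, with measured y = -0.328 against -0.452 for the other one, so I'll take (431,257). The cap is on the shaft at crop (572,160). First I'll go above the cap.

```bash
cat >> h.py <<'E'
def go(x,y,z,psi=None):
    o=robot.get_obs(); Rm=R.from_quat(o['tool_rot']).as_matrix(); s=Rm.T@(np.array([x,y,z])-o['position'])/.2
    cur=np.degrees(np.arctan2(Rm[1,0],Rm[0,0])); t=0 if psi is None else ((cur-psi+180)%360-180)/180
    print('t',round(o['time'],2),'pos',np.round(o['position'],4),'psi',round(cur,2),'shift',np.round(s,3),'turn',round(t,4),'|mm|',round(np.linalg.norm(s)*200),'F',np.round(o['ft_force'],1),'q',np.round(o['q'],2))
E
python3 -c "
from h import *
go(.509,.0767,.23)"
```

```text
t 0.1 pos [ 0.1845 -0.5965  0.2297] psi 17.18 shift [ 2.544 -2.737  0.005] turn 0 |mm| 747 F [ 0.5 -0.   0.2] q [-1.45  0.53  1.43  0.    1.18 -0.18]
```

>>> move_arm(motion="1 0.848 -0.912 0 0;1 0.848 -0.912 0 0;1 0.848 -0.912 0 0;1 0.848 -0.912 0 0;1 0.848 -0.912 0 0;1 0.848 -0.912 0 0;1 0.848 -0.912 0 0", newtons=15)

```text
time: 0.68
position: [0.2937, -0.364, 0.2297]
tool_rot: [0.988, 0.152, -0.0, -0.005]
ft_force: [-1.1, -0.2, -0.3]
grip_width: 0.0869
grip_force: 0.0
```

>>> move_arm(motion="1 0.848 -0.912 0 0;1 0.848 -0.912 0 0;1 0.848 -0.912 0 0;1 0.848 -0.912 0 0;1 0.848 -0.912 0 0;1 0.848 -0.912 0 0;1 0.848 -0.912 0 0")

```text
time: 1.27
position: [0.4019, -0.1418, 0.2303]
tool_rot: [0.988, 0.153, 0.0, -0.002]
ft_force: [-0.8, -0.6, -0.4]
grip_width: 0.087
grip_force: 0.0
```

>>> move_arm(motion="1 0.848 -0.912 0 0;1 0.848 -0.912 0 0;1 0.848 -0.912 0 0;1 0.848 -0.912 0 0;1 0.848 -0.912 0 0;1 0.848 -0.912 0 0;1 0.848 -0.912 0 0;1 0.848 -0.912 0 0;1 0.848 -0.912 0 0")

```text
time: 2.02
position: [0.5085, 0.0755, 0.2301]
tool_rot: [0.989, 0.15, -0.001, 0.0]
ft_force: [-0.1, 0.1, -0.1]
grip_width: 0.087
grip_force: 0.0
```

Run:
```python
from h import *
p,d,m=shot('wrist'); w=cloud(d,m); z=w[...,2]
print(rot(m).round(2), m['position'])
k=(z>.118)&(z<.14)&(p.max(2)<80); n,l,st,c=cv2.connectedComponentsWithStats(k.astype(np.uint8)); i=1+np.argmax(st[1:,4])
b=cv2.minEnclosingCircle(w[l==i][:,:2].astype(np.float32)); print(b,np.nanmedian(z[l==i]),st[i],c[i])
go(.509,.0767,.094)
```

```text
[[ 0.3  -0.92 -0.27]
 [-0.96 -0.28 -0.08]
 [-0.    0.29 -0.96]] [0.58305953 0.09866775 0.38327352]
((0.5095605254173279, 0.07753019779920578), 0.016525957733392715) 0.12602559765018567 [ 291  217   49   49 1869] [314.71214553 241.1128946 ]
t 2.07 pos [0.5084 0.0749 0.2302] psi 17.13 shift [ 0.007 -0.008  0.681] turn 0 |mm| 136 F [ 1.1  0.2 -0.2] q [-0.07  0.38  1.71 -0.    1.06  1.2 ]
```

>>> move_arm(motion="1 0.008 -0.01 0.3 0;1 0.008 -0.01 0.6 0;1 0.008 -0.01 0.68 0;1 0.008 -0.01 0.68 0;-1 0.008 -0.01 0.68 0;-1 0.008 -0.01 0.68 0;-1 0.008 -0.01 0.68 0;-1 0.008 -0.01 0.68 0;-1 0.008 -0.01 0.68 0;-1 0.008 -0.01 0.68 0;-1 0.008 -0.01 0.68 0;-1 0.008 -0.01 0.68 0", newtons=12)

```text
time: 3.07
position: [0.5103, 0.0784, 0.0951]
tool_rot: [0.989, 0.149, 0.001, 0.0]
ft_force: [-0.4, -0.4, 0.6]
grip_width: 0.0415
grip_force: 0.0
```

>>> move_arm(motion="-1 0 0 0 0;-1 0 0 0 0;-1 0 0 0 0;-1 0 0 0 0;-1 0 0 0 0")

```text
time: 3.48
position: [0.5102, 0.0784, 0.0948]
tool_rot: [0.989, 0.149, 0.0, -0.0]
ft_force: [0.3, -0.1, 4.3]
grip_width: 0.0324
grip_force: 12.0
```

>>> move_arm(motion="-1 0 0 -0.1 0;-1 0 0 -0.3 0;-1 0 0 -0.5 0;-1 0 0 -0.5 0")

```text
time: 3.82
position: [0.5148, 0.0783, 0.2009]
tool_rot: [0.989, 0.149, 0.007, 0.001]
ft_force: [0.6, -0.5, 0.7]
grip_width: 0.0322
grip_force: 12.0
```

Run:
```python
from h import *
print(robot.get_obs()['grip_width'])
go(.453,.338,.195)
```

```text
0.03221542167522909
t 3.82 pos [0.5148 0.0783 0.2009] psi 17.19 shift [ 0.088 -1.332  0.024] turn 0 |mm| 267 F [ 0.6 -0.5  0.7] q [-0.06  0.42  1.73  0.    0.97  1.21]
```

>>> move_arm(motion="-1 0.055 -0.662 0 0;-1 0.055 -0.662 0 0;-1 0.055 -0.662 0 0;-1 0.055 -0.662 0 0;-1 0.055 -0.662 0 0")

```text
time: 4.23
position: [0.4801, 0.2104, 0.1939]
tool_rot: [0.988, 0.152, -0.001, -0.0]
ft_force: [0.6, -0.6, 0.0]
grip_width: 0.0327
grip_force: 12.0
```

>>> move_arm(motion="-1 0.055 -0.662 0 0;-1 0.055 -0.662 0 0;-1 0.055 -0.662 0 0;-1 0.055 -0.662 0 0;-1 0.055 -0.662 0 0;-1 0.055 -0.662 0 0")

```text
time: 4.73
position: [0.4531, 0.3365, 0.1939]
tool_rot: [0.989, 0.15, -0.0, 0.001]
ft_force: [0.1, -0.5, -0.9]
grip_width: 0.0328
grip_force: 12.0
```

Run:
```python
from h import *
robot.camera('top')
p,d,m=shot('top'); w=cloud(d,m); z=w[...,2]
np.savez('top1.npz',p=p,d=d,K=m['mtx'],pos=m['position'],att=m['attitude'])
p2,d2,m2=shot('scene'); np.savez('scene1.npz',p=p2,d=d2,K=m2['mtx'],pos=m2['position'],att=m2['attitude'])
a=cv2.resize(p[215:285,210:290],(560,490),interpolation=2); b=cv2.resize(p2[170:270,310:390],(392,490),interpolation=2)
cv2.imwrite('pics/shaft1.png',cv2.resize(np.hstack([a,b]),None,fx=.84,fy=.84)[:,:,::-1])
go(.453,.338,.0205)
```

```text
t 4.88 pos [0.4535 0.3358 0.1943] psi 17.04 shift [ 0.002 -0.012  0.869] turn 0 |mm| 174 F [-0.5  0.1 -0.6] q [ 0.44  0.49  1.62 -0.    1.03  1.71]
```

View pics/shaft1.png

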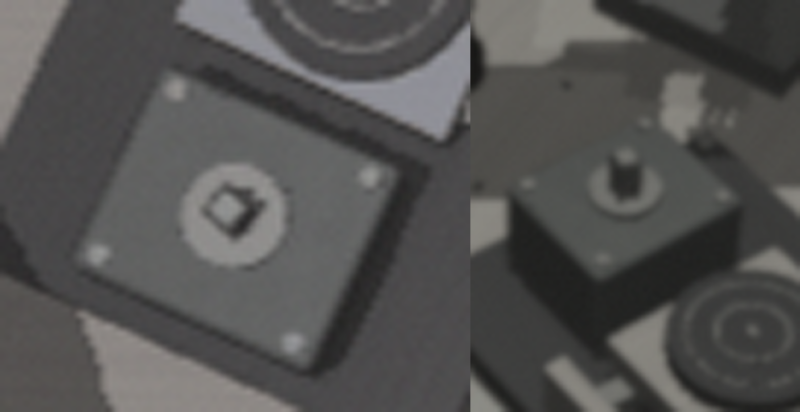

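The shaft is bare now. In the crop the flange is at about (235,215) and the light top of the square at (230,208). Next I'll lower the cap into the tray.

>>> move_arm(motion="-1 0 0 0.2 0;-1 0 0 0.4 0;-1 0 0 0.6 0;-1 0 0 0.75 0;-1 0 0 0.82 0;-1 0 0 0.86 0;-1 0 0 0.87 0;-1 0 0 0.87 0;-1 0 0 0.87 0")

```text
time: 5.63
position: [0.4541, 0.3378, 0.0217]
tool_rot: [0.989, 0.149, 0.001, -0.0]
ft_force: [-0.3, -0.2, 0.1]
grip_width: 0.0329
grip_force: 12.0
```

>>> move_arm(motion="-1 0 0 0.004 0;-1 0 0 0.008 0;-1 0 0 0.008 0;-1 0 0 0.008 0")

```text
time: 5.97
position: [0.453, 0.3381, 0.0195]
tool_rot: [0.989, 0.149, 0.0, -0.0]
ft_force: [1.2, 0.6, -0.3]
grip_width: 0.0323
grip_force: 12.0
```

>>> move_arm(motion="0.3 0 0 0 0;0.3 0 0 0 0;0.3 0 0 0 0;0.3 0 0 0 0;0.3 0 0 -0.2 0;0.3 0 0 -0.4 0;0.3 0 0 -0.6 0;0.3 0 0 -0.8 0;0.3 0 0 -0.98 0;0.3 0 0 -0.98 0")

```text
time: 6.8
position: [0.4571, 0.3401, 0.2228]
tool_rot: [0.989, 0.149, 0.008, -0.002]
ft_force: [1.3, -0.2, 0.5]
grip_width: 0.0565
grip_force: 0.0
```

Run:
```python
from h import *
p,d,m=shot('wrist'); w=cloud(d,m); z=w[...,2]
k=((z>.042)&(z<.062)).astype(np.uint8); n,l,st,c=cv2.connectedComponentsWithStats(k); i=1+np.argmax(st[1:,4])
print(cv2.minEnclosingCircle(w[l==i][:,:2].astype(np.float32)),np.nanmedian(z[l==i]),c[i])
go(.509,.077,.23,0)
```

```text
((0.5695778131484985, 0.5446663498878479), 0.05902556702494621) 0.047679234637830525 [115.93323368   6.78276034]
t 6.85 pos [0.4554 0.3392 0.2195] psi 17.19 shift [-0.131  1.331 -0.056] turn 0.0955 |mm| 268 F [-0.5 -0.  -0.8] q [0.44 0.46 1.6  0.   1.07 1.71]
```

>>> move_arm(motion="0.3 -0.06 0.665 0 0;0.3 -0.06 0.665 0 0;0.3 -0.06 0.665 0 0;0.3 -0.06 0.665 0 0;0.3 -0.06 0.665 0 0")

```text
time: 7.27
position: [0.4804, 0.2046, 0.2136]
tool_rot: [0.989, 0.147, -0.002, 0.0]
ft_force: [-1.0, -0.4, -0.2]
grip_width: 0.0566
grip_force: 0.0
```

>>> move_arm(motion="0.3 -0.06 0.665 0 0;0.3 -0.06 0.665 0 0;0.3 -0.06 0.665 0 0;0.3 -0.06 0.665 0 0;0.3 -0.06 0.665 0 0;0.3 -0.06 0.665 0 0;0.3 -0.06 0.665 0 0")

```text
time: 7.85
position: [0.5076, 0.0786, 0.2144]
tool_rot: [0.989, 0.15, -0.001, -0.001]
ft_force: [-0.1, -0.5, -0.3]
grip_width: 0.0565
grip_force: 0.0
```

Run:
```python
from h import *
p,d,m=shot('top'); w=cloud(d,m); z=w[...,2]
k=np.zeros((480,640),np.uint8); s=np.s_[245:305,105:172]; k[s]=(z[s]>.035)&(z[s]<.1); n,l,st,c=cv2.connectedComponentsWithStats(k); i=1+np.argmax(st[1:,4])
print('cap',cv2.minEnclosingCircle(w[l==i][:,:2].astype(np.float32)),np.nanmedian(z[l==i]),c[i])
p,d,m=shot('wrist'); w=cloud(d,m); z=w[...,2]
np.savez('wrist1.npz',p=p,d=d,K=m['mtx'],pos=m['position'],att=m['attitude'])
k=((z>.098)&(z<.108)); k[:, :200]=0;k[:,440:]=0
n,l,st,c=cv2.connectedComponentsWithStats(k.astype(np.uint8)); i=1+np.argmax(st[1:,4]); print(st[i],c[i],cv2.minAreaRect(w[l==i][:,:2].astype(np.float32)))
u,v=c[i].astype(int); print(u,v); cr=p[v-60:v+60,u-75:u+75]
cv2.imwrite('pics/shaft2.png',cv2.resize(cr,None,fx=5,fy=5,interpolation=2)[:,:,::-1])
go(.5122,-.3278,.15)
```

```text
cap ((0.45176517963409424, 0.3369387686252594), 0.016733508557081223) 0.05169126681323466 [132.7606383  274.94680851]
[307 226  26  26 381] [319.66929134 238.18897638] ((0.509448230266571, 0.07753647118806839), (0.014092463999986649, 0.014045683667063713), 50.72226333618164)
319 238
t 7.95 pos [0.5077 0.0786 0.2147] psi 17.32 shift [-0.583  1.947  0.322] turn 0 |mm| 412 F [0.2 0.1 0.4] q [-0.06  0.4   1.73  0.    1.02  1.2 ]
```

View pics/shaft2.png

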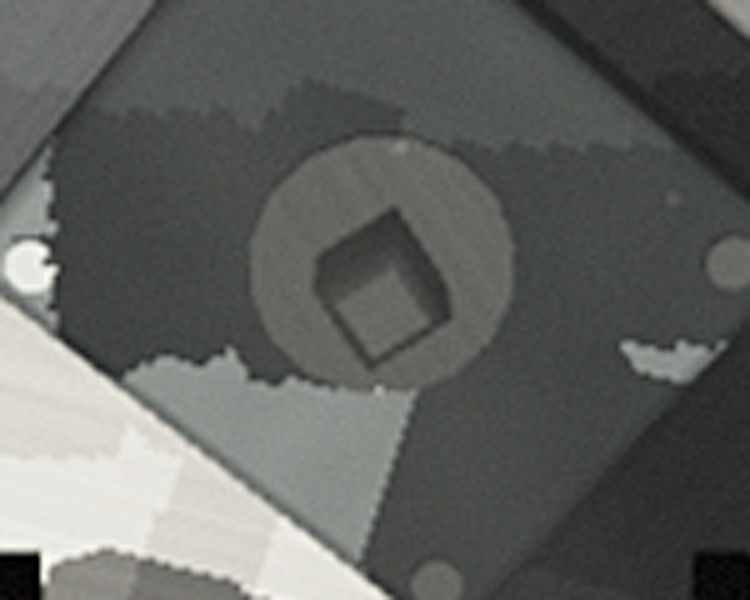

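The cap stands in the tray (top at z = 52 mm), at (0.452, 0.337). In the wrist crop the square shaft top is at about (380,310). Depth gives the square as 14 mm at (0.5094, 0.0775), with its flats at 50.7° (mod 90). Now I'll go to the handle.

>>> move_arm(motion="0.3 -0.29 0.973 0 -0.26;0.3 -0.29 0.973 0 -0.26;0.3 -0.29 0.973 0 -0.26;0.3 -0.29 0.973 0 -0.26;0.3 -0.29 0.973 0 -0.26;0.3 -0.29 0.973 0 -0.26;0.3 -0.29 0.973 0 -0.26;0.3 -0.29 0.973 0 -0.26")

```text
time: 8.62
position: [0.5107, -0.1264, 0.2149]
tool_rot: [0.848, 0.531, 0.0, -0.0]
ft_force: [0.0, -0.5, -0.6]
grip_width: 0.0564
grip_force: 0.0
```

Run:
```python
from h import *
go(.5122,-.3278,.19,114.6)
f=np.load('wrist1.npz'); m=dict(mtx=f['K'],position=f['pos'],attitude=f['att'])
P=[ray(m,(244+x/5,178+y/5),.099)[:2] for x,y in((318,290),(374,368),(450,318))]
print(np.round(P,4),[np.degrees(np.arctan2(*(P[i+1]-P[i])[::-1])) for i in(0,1)],'centre',(P[0]+P[2])/2)
```

```text
t 8.62 pos [ 0.5107 -0.1264  0.2149] psi 64.08 shift [-0.902  0.447  0.124] turn -0.2806 |mm| 203 F [ 0.  -0.5 -0.6] q [-0.46  0.42  1.7   0.    1.03 -0.  ]
[[0.5086 0.086 ]
 [0.5001 0.0752]
 [0.5102 0.0674]] [np.float64(-128.2583728573215), np.float64(-38.00652121735303)] centre [0.50935966 0.07669147]
```

>>> move_arm(motion="0.3 -0.9 0.447 0.05 -0.281;0.3 -0.9 0.447 0.05 -0.281;0.3 -0.9 0.447 0.05 -0.281;0.3 -0.9 0.447 0.05 -0.281;0.3 -0.9 0.447 0.05 -0.281;0.3 -0.9 0.447 0.05 -0.281;0.3 -0.9 0.447 0.05 -0.281;0.3 -0.9 0.447 0.05 -0.281;0.3 -0.9 0.447 0.05 -0.281;0.3 -0.9 0.447 0.05 -0.281;0.3 -0.9 0.447 0.05 -0.281")

```text
time: 9.53
position: [0.5123, -0.3261, 0.2051]
tool_rot: [0.541, 0.841, 0.0, -0.0]
ft_force: [-0.1, 0.7, -0.3]
grip_width: 0.0567
grip_force: 0.0
```

Run:
```python
from h import *
p,d,m=shot('wrist'); w=cloud(d,m); z=w[...,2]
r=np.hypot(w[...,0]-.512,w[...,1]+.328)<.05
for lo,hi in((.058,.072),(.03,.042)):
    k=((z>lo)&(z<hi)&r); n,l,st,c=cv2.connectedComponentsWithStats(k.astype(np.uint8)); i=1+np.argmax(st[1:,4]); q=w[l==i][:,:2].astype(np.float32)
    print(cv2.minAreaRect(q),cv2.minEnclosingCircle(q),np.nanmedian(z[l==i]),c[i])
go(.5122,-.3278,.046,114.6)
```

```text
((0.5124768614768982, -0.32803595066070557), (0.017962558194994926, 0.061327170580625534), 24.825313568115234) ((0.5134978294372559, -0.32752811908721924), 0.031354088336229324) 0.06386550876310365 [316.1880109  231.65613079]
((0.512102484703064, -0.3275502324104309), (0.06321833282709122, 0.06158110499382019), 23.762081146240234) ((0.5126672387123108, -0.32829511165618896), 0.03195182606577873) 0.03405673278577359 [316.17780134 222.83845882]
t 9.58 pos [ 0.5123 -0.3263  0.2051] psi 114.54 shift [-0.007 -0.003  0.796] turn -0.0004 |mm| 159 F [-0.2 -0.3  0.1] q [-0.75  0.53  1.5   0.    1.1  -1.18]
```

>>> move_arm(motion="0.3 -0.008 -0.003 0.2 -0.001;0.3 -0.008 -0.003 0.4 -0.001;0.3 -0.008 -0.003 0.6 -0.001;0.3 -0.008 -0.003 0.72 -0.001;0.3 -0.008 -0.003 0.79 -0.001;0.3 -0.008 -0.003 0.79 -0.001;0.3 -0.008 -0.003 0.79 -0.001;-1 -0.008 -0.003 0.79 -0.001;-1 -0.008 -0.003 0.79 -0.001;-1 -0.008 -0.003 0.79 -0.001;-1 -0.008 -0.003 0.79 -0.001;-1 -0.008 -0.003 0.79 -0.001", newtons=35)

```text
time: 10.58
position: [0.5122, -0.3292, 0.0474]
tool_rot: [0.539, 0.842, -0.0, 0.0]
ft_force: [-0.5, -0.7, -0.2]
grip_width: 0.0311
grip_force: 0.0
```

>>> move_arm(motion="-1 0 0 0 0;-1 0 0 0 0;-1 0 0 0 0;-1 0 0 0 0;-1 0 0 0 0")

```text
time: 11.0
position: [0.512, -0.3291, 0.0469]
tool_rot: [0.539, 0.842, 0.0, -0.0]
ft_force: [-0.1, 0.7, -0.0]
grip_width: 0.0176
grip_force: 35.0
```

>>> move_arm(motion="-1 0 0 -0.05 0;-1 0 0 -0.2 0;-1 0 0 -0.4 0;-1 0 0 -0.6 0;-1 0 0 -0.75 0;-1 0 0 -0.75 0")

```text
time: 11.5
position: [0.5154, -0.3321, 0.205]
tool_rot: [0.539, 0.842, -0.001, 0.007]
ft_force: [0.6, -0.4, -0.0]
grip_width: 0.0176
grip_force: 35.0
```

```bash
python3 -c "
from h import *
go(.5099,.0768,.18,141)"
```

```text
t 11.5 pos [ 0.5154 -0.3321  0.205 ] psi 114.75 shift [1.87  0.83  0.104] turn -0.1458 |mm| 410 F [ 0.6 -0.4 -0. ] q [-0.75  0.53  1.5   0.    1.09 -1.19]
```

>>> move_arm(motion="-1 0.93 0.41 0 0;-1 0.93 0.41 0 0;-1 0.93 0.41 0 0;-1 0.93 0.41 0 0;-1 0.93 0.41 0 0;-1 0.93 0.41 0 0;-1 0.93 0.41 0 0")

```text
time: 12.08
position: [0.5079, -0.1236, 0.1969]
tool_rot: [0.538, 0.843, -0.0, -0.001]
ft_force: [-0.1, -0.7, -1.6]
grip_width: 0.0178
grip_force: 35.0
```

>>> move_arm(motion="-1 0.92 0.41 0 -0.146;-1 0.92 0.41 0 -0.146;-1 0.92 0.41 0 -0.146;-1 0.92 0.41 0 -0.146;-1 0.92 0.41 0 -0.146;-1 0.92 0.41 0 -0.146;-1 0.92 0.41 0 -0.146;-1 0.92 0.41 0 -0.146;-1 0.92 0.41 0 -0.146;-1 0.92 0.41 0 -0.146")

```text
time: 12.92
position: [0.5066, 0.0738, 0.1969]
tool_rot: [0.335, 0.942, -0.0, 0.0]
ft_force: [-0.2, 0.2, -1.5]
grip_width: 0.018
grip_force: 35.0
```

Run:
```python
from h import *
go(.5099,.0768,.155,141)
p,d,m=shot('wrist'); w=cloud(d,m); z=w[...,2]; o=robot.get_obs(); print(o['position'],o['time'])
zb=o['position'][2]-.047
r=np.hypot(w[...,0]-.51,w[...,1]-.077)<.05
k=((z>zb+.028)&(z<zb+.04)&r); n,l,st,c=cv2.connectedComponentsWithStats(k.astype(np.uint8)); q=w[k][:,:2].astype(np.float32)
print('skirt',cv2.minEnclosingCircle(q),len(q))
cv2.imwrite('pics/held.png',p[:,:,::-1])
```

```text
t 12.92 pos [0.5066 0.0738 0.1969] psi 140.86 shift [-0.003  0.022  0.21 ] turn -0.0008 |mm| 42 F [-0.2  0.2 -1.5] q [-0.07  0.42  1.75 -0.    0.97 -0.96]
[0.50655447 0.07393692 0.19691957] 12.9667
skirt ((0.5042909383773804, 0.07572893053293228), 0.03167010098695755) 4462
```

View pics/held.png

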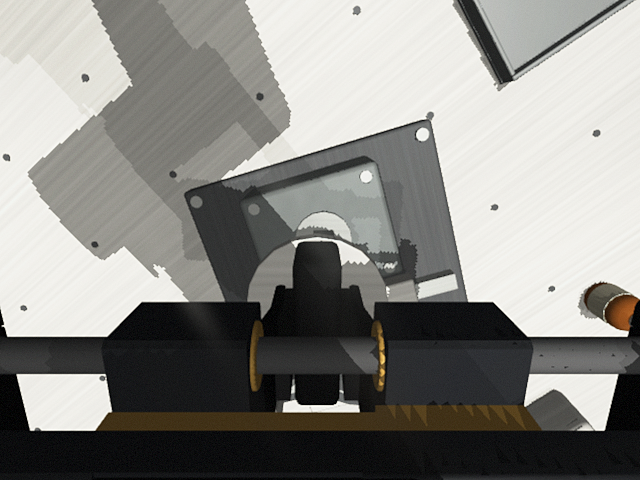

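The handle is held level: the bar runs from (317,245) to (317,400) and the front edge of the skirt is at (317,238). I'll measure the along-bar offset from that visible front edge.

Run:
```python
from h import *
p,d,m=shot('wrist'); o=robot.get_obs(); w=cloud(d,m); T=(w-o['position'])@R.from_quat(o['tool_rot']).as_matrix()
x,y,z=T[...,0],T[...,1],-T[...,2]+.0469
k=(z>.029)&(z<.04)&(abs(x)<.05)&(abs(y)<.04); a=T[k][:,:2]
# outer rim: max x per y bin, y bins
R_=[]
for b in np.arange(-.026,.0261,.002):
    s=a[abs(a[:,1]-b)<.001]
    if len(s)>5: R_.append((np.percentile(s[:,0],98),b))
R_=np.array(R_); from scipy.optimize import least_squares
f=least_squares(lambda c:np.hypot(R_[:,0]-c[0],R_[:,1]-c[1])-.032,[0,0],loss='soft_l1',f_scale=.0005); print('rim centre tool xy',f.x,'rms',np.sqrt(np.mean(f.fun**2)))
k=(z>.055)&(z<.07)&(abs(y)<.012)&(x>.005)&(x<.05); b=T[k]; print('bar end x',np.percentile(b[:,0],[95,99,100])-.031,'y',np.percentile(b[:,1],[1,50,99]),'z',np.median(z[k]),len(b))
k=(abs(y)<.03)&(z>.03)&(z<.04)&(x>.01)&(x<.04); print('skirt top z',np.median(z[k]))
```

```text
rim centre tool xy [-0.00012837 -0.00029167] rms 0.00016702179274825967
bar end x [-3.16543184e-04  5.42401132e-05  4.60979425e-04] y [-0.01120665 -0.00012244  0.01121111] z 0.06388804948592089 3758
skirt top z 0.03414337660287105
```

```bash
python3 -c "
from h import *
go(.5092,.0770,.156,141.1)"
```

```text
t 13.02 pos [0.5064 0.0742 0.1969] psi 140.88 shift [-0.002  0.02   0.205] turn -0.0012 |mm| 41 F [ 0.5  0.1 -1.5] q [-0.07  0.42  1.75 -0.    0.97 -0.96]
```

>>> move_arm(motion="-1 -0.002 0.02 0.07 -0.001;-1 -0.002 0.02 0.14 -0.001;-1 -0.002 0.02 0.2 -0.001;-1 -0.002 0.02 0.205 -0.001;-1 -0.002 0.02 0.205 -0.001;-1 -0.002 0.02 0.205 -0.001")

```text
time: 13.52
position: [0.5094, 0.078, 0.1563]
tool_rot: [0.333, 0.943, 0.0, 0.0]
ft_force: [-0.4, -0.0, -0.7]
grip_width: 0.0179
grip_force: 35.0
```

```bash
python3 -c "
from h import *
go(.5092,.0770,.142,141.1)"
```

```text
t 13.52 pos [0.5094 0.078  0.1563] psi 141.15 shift [-0.002 -0.004  0.072] turn 0.0003 |mm| 14 F [-0.4 -0.  -0.7] q [-0.07  0.49  1.78 -0.    0.87 -0.96]
```

>>> move_arm(motion="-1 -0.001 -0.002 0.02 0;-1 -0.001 -0.002 0.035 0;-1 -0.001 -0.002 0.045 0;-1 -0.001 -0.002 0.055 0;-1 -0.001 -0.002 0.063 0;-1 -0.001 -0.002 0.07 0;-1 -0.001 -0.002 0.07 0")

```text
time: 14.1
position: [0.5087, 0.078, 0.1417]
tool_rot: [0.332, 0.943, -0.0, -0.0]
ft_force: [0.6, -0.1, -0.5]
grip_width: 0.0178
grip_force: 35.0
```

>>> move_arm(motion="-1 0 0 0.015 0;-1 0 0 0.03 0;-1 0 0 0.045 0;-1 0 0 0.055 0;-1 0 0 0.065 0;-1 0 0 0.072 0;-1 0 0 0.075 0;-1 0 0 0.075 0")

```text
time: 14.77
position: [0.5088, 0.078, 0.1268]
tool_rot: [0.332, 0.943, -0.0, -0.0]
ft_force: [0.1, 0.5, -0.6]
grip_width: 0.0177
grip_force: 35.0
```

Now press gently until it touches the flange.

>>> move_arm(motion="-1 0 0 0.003 0;-1 0 0 0.006 0;-1 0 0 0.008 0;-1 0 0 0.008 0")

```text
time: 15.1
position: [0.5091, 0.078, 0.1258]
tool_rot: [0.332, 0.943, 0.0, 0.0]
ft_force: [-0.9, -0.5, 2.8]
grip_width: 0.0179
grip_force: 35.0
```

It's seated on the flange at TCP z = 0.1258 with 2.8 N. Next I'll turn it clockwise.

>>> move_arm(motion="-1 0 0 0 0.025;-1 0 0 0 0.05;-1 0 0 0 0.075;-1 0 0 0 0.1;-1 0 0 0 0.125;-1 0 0 0 0.15;-1 0 0 0 0.175;-1 0 0 0 0.2;-1 0 0 0 0.225;-1 0 0 0 0.25;-1 0 0 0 0.25")

```text
time: 16.02
position: [0.5092, 0.0775, 0.1258]
tool_rot: [0.668, 0.744, -0.0, 0.001]
ft_force: [-0.8, -1.3, 3.5]
grip_width: 0.0179
grip_force: 35.0
```

```bash
cat > c.py <<'E'
from h import *
o=robot.get_obs(); print('moment',np.round(o['moment'],2)); go(.509,.077,.126)
p,d,m=shot('top'); w=cloud(d,m); z=w[...,2]
k=np.zeros((480,640),np.uint8); s=np.s_[170:260,235:330]; k[s]=(z[s]>.055)&(z[s]<.07)
n,l,st,c=cv2.connectedComponentsWithStats(k); i=1+np.argmax(st[1:,4]); e,r=cv2.minEnclosingCircle(w[l==i][:,:2].astype(np.float32))
v=np.array(e)-[.5599,.0557]; print('chuck',e,r,'stage y mm',1000*(v@[.386,.922]))
cv2.imwrite('pics/t%d.png'%(o['time']*100),cv2.resize(p[150:310,190:340],None,fx=3.7,fy=3.7,interpolation=2)[:,:,::-1])
E
python3 c.py
```

```text
moment [-0.41  0.07 -0.04]
t 16.02 pos [0.5092 0.0775 0.1258] psi 96.16 shift [-0.002 -0.001 -0.001] turn 0 |mm| 1 F [-0.8 -1.3  3.5] q [-0.07  0.54  1.8  -0.    0.8  -0.17]
chuck (0.6028952598571777, 0.019113510847091675) 0.04872977361083031 stage y mm -17.13657269411085
```

>>> move_arm(motion="-1 0 0 0 0.015;-1 0 0 0 0.03;-1 0 0 0 0.045;-1 0 0 0 0.06;-1 0 0 0 0.075;-1 0 0 0 0.085;-1 0 0 0 0.085")

```text
time: 16.65
position: [0.5093, 0.0775, 0.1258]
tool_rot: [0.76, 0.649, 0.0, 0.001]
ft_force: [-1.2, -3.4, 5.2]
grip_width: 0.0179
grip_force: 35.0
```

```bash
python3 c.py
```

```text
moment [-0.52  0.15  0.01]
t 16.65 pos [0.5093 0.0775 0.1258] psi 81.0 shift [-0.003 -0.001 -0.001] turn 0 |mm| 1 F [-1.2 -3.4  5.2] q [-0.07  0.54  1.8  -0.    0.8   0.09]
chuck (0.6013286709785461, 0.013150162063539028) 0.048233501613140106 stage y mm -23.239483579698188
```

>>> move_arm(motion="-1 0 0 0 0.01;-1 0 0 0 0.02;-1 0 0 0 0.03;-1 0 0 0 0.035;-1 0 0 0 0.035")

```text
time: 17.12
position: [0.5093, 0.0775, 0.1258]
tool_rot: [0.794, 0.608, 0.0, 0.001]
ft_force: [-0.2, -2.2, 5.9]
grip_width: 0.0175
grip_force: 35.1
```

```bash
python3 c.py
```

```text
moment [-0.59  0.12  0.37]
t 17.12 pos [0.5093 0.0775 0.1258] psi 74.82 shift [-0.003 -0.001 -0.001] turn 0 |mm| 1 F [-0.2 -2.2  5.9] q [-0.07  0.54  1.8  -0.    0.8   0.2 ]
chuck (0.6013396382331848, 0.010567799210548401) 0.04770749807357788 stage y mm -25.61618876986502
```

The moment has jumped to 0.37 N m, which suggests the end stop. One small turn more should confirm it.

>>> move_arm(motion="-1 0 0 0 0.006;-1 0 0 0 0.012;-1 0 0 0 0.012")

```text
time: 17.42
position: [0.5093, 0.0775, 0.1258]
tool_rot: [0.805, 0.593, 0.0, 0.001]
ft_force: [-0.5, -2.2, 5.5]
grip_width: 0.0176
grip_force: 35.2
```

```bash
python3 c.py; ls pics
```

```text
moment [-0.49  0.1   0.63]
t 17.42 pos [0.5093 0.0775 0.1258] psi 72.72 shift [-0.003 -0.001 -0.001] turn 0 |mm| 1 F [-0.5 -2.2  5.5] q [-0.07  0.54  1.8  -0.    0.8   0.24]
chuck (0.6003758311271667, 0.008630163036286831) 0.047052521258592606 stage y mm -27.77471886545716
crop.png
held.png
scene0.png
shaft1.png
shaft2.png
t1601.png
t1664.png
t1711.png
t1741.png
top0.png
```

>>> move_arm(motion="-1 0 0 0 -0.015;-1 0 0 0 -0.028;-1 0 0 0 -0.028;-1 0 0 0 -0.028")

```text
time: 17.8
position: [0.5093, 0.0775, 0.1258]
tool_rot: [0.779, 0.627, 0.0, 0.001]
ft_force: [-0.6, -3.7, 5.3]
grip_width: 0.0178
grip_force: 35.0
```

```bash
python3 c.py
```

```text
moment [-0.61  0.13  0.13]
t 17.8 pos [0.5093 0.0775 0.1258] psi 77.64 shift [-0.003 -0.001 -0.001] turn 0 |mm| 1 F [-0.6 -3.7  5.3] q [-0.07  0.54  1.8  -0.    0.8   0.15]
chuck (0.5991069078445435, 0.008051794953644276) 0.047301631420850754 stage y mm -28.79777862474619
```

>>> move_arm(motion="0.3 0 0 0 0;0.3 0 0 0 0;0.3 0 0 0 0;0.3 0 0 0 0;0.3 0 0 0 0;0.3 0 0 -0.1 0;0.3 0 0 -0.3 0;0.3 0 0 -0.5 0;0.3 0 0 -0.7 0;0.3 0 0 -0.7 0")

```text
time: 18.68
position: [0.5138, 0.078, 0.273]
tool_rot: [0.78, 0.626, 0.006, 0.005]
ft_force: [1.8, 0.9, -0.1]
grip_width: 0.0565
grip_force: 0.0
```

>>> move_arm(motion="0.3 -0.8 -0.4 -0.1 0;0.3 -0.8 -0.4 -0.1 0;0.3 -0.8 -0.4 -0.1 0;0.3 -0.8 -0.4 -0.1 0;0.3 -0.8 -0.4 -0.1 0;0.3 -0.8 -0.4 -0.1 0;0.3 -0.8 -0.4 -0.1 0")

```text
time: 19.27
position: [0.3961, -0.0612, 0.2854]
tool_rot: [0.781, 0.625, 0.001, 0.0]
ft_force: [-0.2, -0.6, -0.2]
grip_width: 0.0564
grip_force: 0.0
```

```bash
cat > e.py <<'E'
from h import *
p,d,m=shot('top'); w=cloud(d,m); z=w[...,2]
def b(s,lo,hi):
    k=np.zeros((480,640),np.uint8); k[s]=(z[s]>lo)&(z[s]<hi); n,l,st,c=cv2.connectedComponentsWithStats(k); i=1+np.argmax(st[1:,4]); q=w[l==i]; return q
s=np.s_[170:290,215:330]
q=b(s,.128,.16); r=cv2.minAreaRect(q[:,:2].astype(np.float32)); print('bar',r,np.nanmedian(q[:,2]))
q=b(s,.106,.122); print('skirt z',np.nanmedian(q[:,2]),cv2.minEnclosingCircle(q[:,:2].astype(np.float32)))
q=b(s,.056,.069); e,r=cv2.minEnclosingCircle(q[:,:2].astype(np.float32)); print('chuck',e,r,(np.array(e)-[.5599,.0557])@[.386,.922])
q=b(np.s_[245:305,105:172],.035,.1); print('cap',cv2.minEnclosingCircle(q[:,:2].astype(np.float32)),np.nanmedian(q[:,2]))
p2=robot.camera('scene')[0]
cv2.imwrite('pics/end.png',np.hstack([cv2.resize(p[165:305,200:330],(390,420),interpolation=2),cv2.resize(p2[160:300,290:430],(400,420),interpolation=2)])[:,:,::-1])
go(.509,.077,.3)
E
python3 e.py
```

```text
bar ((0.5087540745735168, 0.07663603872060776), (0.06171160936355591, 0.018279623240232468), 78.2200698852539) 0.14345217306478908
skirt z 0.11385780808497747 ((0.5013930797576904, 0.07632526755332947), 0.03022066503763199)
chuck (0.6005157232284546, 0.009387963451445103) 0.04669313505291939 -0.027022028531584127
cap ((0.4512312710285187, 0.33687275648117065), 0.016834311187267303) 0.051772300135110694
t 19.37 pos [ 0.3967 -0.0604  0.2852] psi 77.5 shift [ 0.792  0.399 -0.073] turn 0 |mm| 178 F [ 0.3 -0.4 -0.3] q [-0.43  0.14  1.88  0.    1.12 -0.21]
```

View pics/end.png

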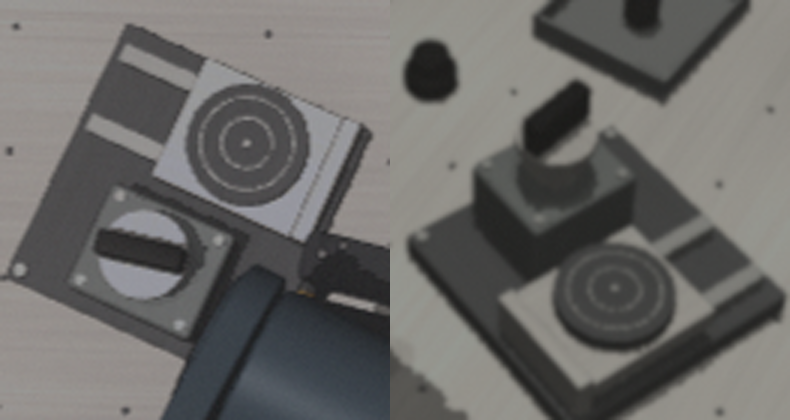

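The carriage at (247,145) sits against the end-stop block at about (330,190) with no gap. The handle is home at (140,253): its skirt top is at 0.114 m, which is 79 + 35 mm. The cap stands in the tray at (640,10).

```bash
python3 -c "
from rig import robot
print(robot.hand_in())"
```

```text
the job is handed in; nothing more can be done
None
```

The job is done and handed in at about 19 s of the 58 s: the cap stands open end down in the tray, the chosen handle is fully home on the shaft, and the carriage is against its end stop with the handle left on.

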